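Drive a bearing cup square into its housing

TASK

Take the steel drift from its stand and use its tip on the rim of the bearing cup to drive the cup into the bored housing, working alternately round the rim in small gentle steps so that it never cocks (leans more than about 7 degrees), until it sits square and bottoms firmly on its seat under a push of 20 to 25 newtons. Press only with the drift, not with the gripper, and never harder than about 40 newtons; then stand the drift upright back in the hole of its stand and leave the other things where they are.

Things in the scene. Friction and masses are not known exactly. Their poses are not given: they have to be found in the camera images.
- housing: Fixed aluminium block 100x100x45 mm with a 68 mm vertical through bore; base lips with screws make it 144 mm long along its y. Origin at the centre of its underside on the worktop, z up; top face at z = 45. Six spring segments in the bore grip the cup: it moves only under some 5 to 16 N and stays where left; pressed on one side of its rim, that side goes down and the cup tilts.
- seat: Fixed dark steel seat ring (outside 60, inside 44 mm) with a spacer on it, inside the bore under the cup and hardly visible. Origin on the bore's axis at the worktop, z up. The spacer's thickness differs each time: the face on which the cup comes to rest lies anywhere from 21 to 32 mm above this origin, unmeasured, to be found by feel.
- cup: Loose bearing cup: bright steel ring, outside 64, inside 40 (open middle), height 26 mm, 120 g; at the start square, its lower 9 mm in the bore. Origin at the centre of its lower face, z along its axis. It must go down another 4 to 15 mm until its lower face rests on the hidden seat, where a push meets a firm stop; its rim is then 2 to 13 mm above the housing's top face.
- cup_rim (a point): Centre of the cup's flat upper rim, 26 mm above its lower face. The rim itself is a flat ring from radius 20 to 32 mm about this point: press on it at radius about 26 mm.
- drift: Loose steel drift, 122 mm long, 140 g, upright in its stand: round tip of 14 mm diameter from 0 to 42 mm, dark square shank 16x16 mm from 42 to 112 mm (sides along its x and y; grip here), round 17 mm head from 112 to 122 mm. Origin at the centre of its flat tip face, z along the drift from tip to head.
- stand: Fixed grey stand 64x64x45 mm with one round hole of 20 mm diameter, 35 mm deep, in the middle of its top. Origin at the centre of its underside, on the worktop; z up. The floor of the hole is at z = 10 mm; the drift's tip stands on it. The drift's sides are parallel to the stand's at the start.
- stand_hole (a point): Centre of the mouth of the stand's hole, in its top face 45 mm above the worktop.
- beaker: Bystander: glass beaker, 50 mm across, 69 mm high. Origin under its centre.
- petri: Bystander: pair of stacked petri dishes, about 85 mm across, 33 mm high. Origin under its centre.
- pen: Bystander: marker pen, 12x134x12 mm, lying on the worktop. Origin under its middle.
Things that resemble listed ones, but are neither listed nor needed, are in the scene too. Of the things shaped like the drift, the steel one is meant.

How it is judged:
On the way, in this order (a step that is already met when the one before it is completed fails the run):
1. the drift is lifted out of its stand (z of drift in the frame of stand above 0.05 m), for 0.1 s.
2. the cup is home: square and pressed on its seat with over 15 N (contact force between cup and seat above 15 N and angle between cup's own z axis and vertical below 0.035 rad), for 0.02 s.
At the end, for the whole second after the job is handed in: The cup, once pressed home on its seat, is still in the bore with its lower face at most 33.5 mm above the worktop and leans at most 2 degrees; the drift stands released and at rest in the hole of its stand, its tip within 6 mm of the hole's axis and 4 mm of its floor, leaning at most 8.5 degrees (z of cup in the frame of seat below 0.0335 m and angle between cup's own z axis and vertical below 0.035 rad and horizontal distance between drift and stand below 0.006 m and z of drift in the frame of stand below 0.014 m and angle between drift's own z axis and vertical below 0.15 rad and linear speed of each of drift, cup below 0.02 m/s); the robot touches nothing.
It fails at once if the cup cocks: leans more than 7 degrees (angle between cup's own z axis and vertical above 0.122 rad).
It fails at once if the drift presses on the cup with more than 40 N (contact force between drift and cup above 40 N).
It fails at once if the gripper or arm pushes the cup (contact force between any of the fingers, the arm and cup above 1 N).
It fails at once if a bystander is moved more than 20 mm (distance of any of beaker, petri, pen from where it was at the start of the episode above 0.02 m).
It also fails if it takes over 72 s, if anything falls off the work surface, if the arm or the gripper's body presses on something with over 40 N, if the wrist force passes 120 N, or if a joint passes its speed limit or range.

ROBOT

A 6-joint arm with a two-finger parallel gripper is mounted at the origin on a cart in front of the work surface, level with it; the furniture and walls round the work are solid. World frame = base frame: x ahead of the robot, y to its left, z up, the work surface at z = 0. Lengths are in m, angles in rad, forces in N, time in s.
With the tool pointing down it reaches from about 0.2 to 0.875 m from the base axis. Payload 3.4 kg.
Tool frame: the origin (TCP) lies midway between the tips of the shut fingers; the grasp point (between the pads) lies 19 mm behind it; x points along the fingers, y is the direction in which the jaws open and shut, and the axes are right-handed (so a half turn about x gives the same grasp; the last joint's range is limited). The gripper opens to 94 mm and grips with 3 to 60 N. Pads are 16 mm wide; open, the fingers measure 119 mm over their backs; the gripper's body (75 mm by 177 mm) begins 78 mm behind the grasp point.
Start: joints at [1.18, 0.276, 1.505, -0, 1.361, -0.121], TCP at [0.153, 0.554, 0.168] pointing down, gripper open.
Joint ranges: [-2.89, 2.89], [-0.75, 2.08], [0.22, 2.7], [-1.18, 4.32], [0.11, 2.71], [-2.7, 2.7]. Speed limits (rad/s): [2.57, 2.57, 3.14, 3.14, 3.14, 3.14].

INTERFACE

Orientations are given as a unit quaternion [w, x, y, z].
In Python, from cell import monitor, cams, job_done gives the robot as it stands.
- The arm moves only by the shell command python3 -m jog 'ROWS' [FORCE]. ROWS is JSON, a list of rows, each a list of 7 numbers: the closure, from -1 (fully open) to 1 (shut), then the shift along the tool's x, y, z in units of 40 mm (1.0 is 40 mm), then the turn, a rotation vector about the tool's x, y, z in units of 5 degrees (1.0 is 5 degrees). In form: [[fingers, x, y, z, wx, wy, wz], ...]. A call has exactly 5 rows; each row shifts and turns the commanded pose from where the row before left it, along the tool's axes as they then stand; what a row does not reach is not made up. A row lasts 1/12 s, in which the tool goes at most 41.7 mm and 7.16 degrees, less where a joint would pass 70% of its speed; a pose out of reach is approached as far as the arm can. A call is refused whole if a number of a shift passes 1 or a number of a turn 1, either way. A call with a gripper value outside its range is refused whole. The fingers move at their own pace and stop on an object; FORCE is the grip in N (left out, the last holds). Time passes only in rows, so rows that do not move let the fingers close, or fill a call up. It gives the time, the measured TCP pose, the force and the opening at its end, in the units of the state.
- monitor.sense(): the state, without advancing time (a new reading comes with each control period).
- cams.camera(name): name is "scene" or "top" or "wrist"; returns (picture, depth): 384x512x3 uint8, red, green, blue; 384x512 float32, m along the optical axis (not along the pixel's ray), 0 where there is no reading.
- cams.get_calibration(name): a dict with "fovy" (degrees; the focal length in pixels is half the picture's height over the tangent of half this angle, whatever the lens; pixels are square), "cx", "cy" (the principal point, pixels), "k1" (the pictures are not rectified: a ray, as slopes to the right and down, at radius r is drawn at 1 + k1 r^2 times it, then the intrinsics apply), "origin" and "orientation" of the camera in the world. Camera axes: x right, y up, looking along -z (the intrinsics and any distortion apply to the point x, -y, -z); pixel columns grow to the right and rows downward; lengths in m; the calibration is good to about 2 mm. A picture is of the moment at which its call begins: read the wrist's pose just before it. get_calibration takes no time and is no camera call; for the wrist camera it gives the pose at the moment of the call.
- job_done(): hands the job in, once; it reports no verdict.
The state is a dict: "clock": time; "joint_positions": joint angles; "joint_velocities": joint speeds; "joint_torque": joint torques, N m; "position": TCP position; "eef_rot": TCP orientation; "ft_force": force on the tool from outside, world axes, zero at the start; "wrist_torque": the same for the moment, N m; "grip_width": opening from 0.0 (shut) to 1.0 (fully open).
Only numpy, scipy, OpenCV 4.12 (cv2) and the standard library are available. Lean on these libraries where they do the work, as an engineer would, in place of code of your own. Each camera call takes 0.05 s, during which the arm holds its last target.

## Working session

There is one attempt and no reset: what is moved stays moved. The work goes in short steps, Python scripts to look and compute and a shell command to move; the robot and the scene stay as the last step left them, time stands still between calls to the robot, and variables do not carry over. Pictures are saved under pics/ and viewed, and the job is handed in when it is done.

```bash
ls; mkdir -p pics; python3 - <<'E'
from cell import monitor, cams
import cv2,json
print(monitor.sense())
for n in ("scene","top","wrist"):
    print(n,cams.get_calibration(n))
for n in ("scene","top"):
    p,d=cams.camera(n); cv2.imwrite(f'pics/{n}0.png',cv2.resize(p[:,:,::-1],None,fx=1.5,fy=1.5))
    import numpy as np; np.savez(f'{n}0.npz',p=p,d=d)
E
```

```text
pics
{'clock': 0.0, 'joint_positions': array([ 1.18002564e+00,  2.76568133e-01,  1.50615390e+00, -2.85946489e-05,
        1.36067913e+00, -1.20982867e-01]), 'joint_velocities': array([ 1.64895200e-03,  1.37482484e-03,  3.38978414e-06, -1.18647060e-03,
        1.78964512e-03, -1.35115274e-03]), 'joint_torque': array([-2.38933331e-03, -4.04579937e+01, -2.37222451e+01,  6.98724459e-02,
        3.45365074e-02, -1.18177959e-04]), 'position': array([0.15301121, 0.55359411, 0.16721185]), 'eef_rot': array([ 0.70053088,  0.09447216,  0.70083541, -0.09571434]), 'ft_force': array([-0.46528126, -0.80638745,  0.29116621]), 'wrist_torque': array([ 0.01310315, -0.04138181, -0.04275966]), 'grip_width': 0.9983755012679129}
scene {'fovy': 44.822594386697425, 'cx': 255.46694689006642, 'cy': 197.54302633248318, 'k1': -0.11756900018767061, 'origin': array([-0.19910834, -0.39457862,  0.69379834]), 'orientation': array([ 0.78589381,  0.38177395, -0.2220047 , -0.43282038])}
top {'fovy': 55.24779749661945, 'cx': 254.7274746324172, 'cy': 194.87940125527757, 'k1': -0.05529979438619793, 'origin': array([0.31894287, 0.00676569, 0.92935589]), 'orientation': array([-0.69933442, -0.06769747,  0.06909894,  0.70821872])}
wrist {'fovy': 58.96003395449938, 'cx': 262.4909386337943, 'cy': 183.94323220111278, 'k1': -0.09976940336090738, 'origin': array([0.08122197, 0.57392787, 0.38316081]), 'orientation': array([ 0.78895251, -0.10414339, -0.0783252 ,  0.60047752])}
```

View pics/scene0.png

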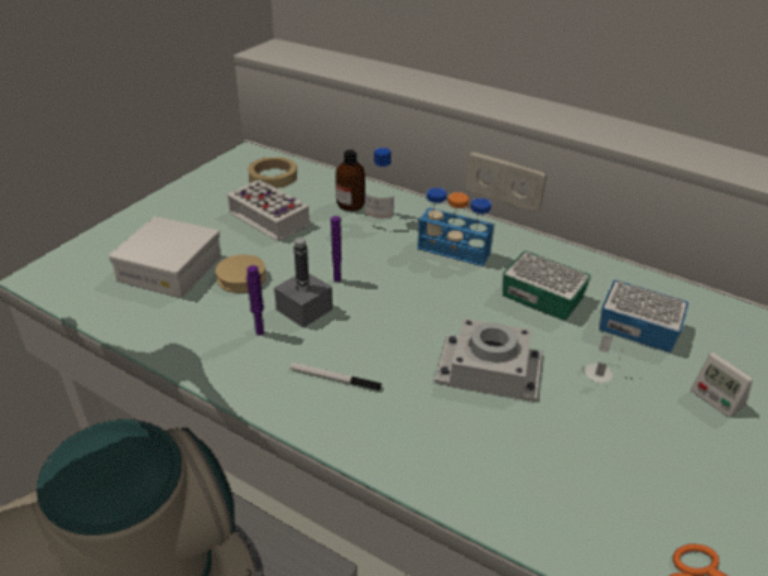

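View pics/top0.png

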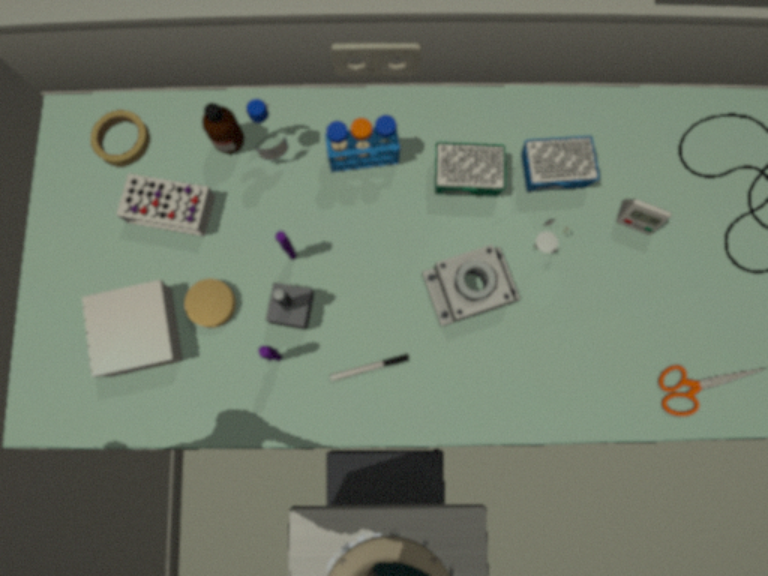

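The drift candidates, in top-picture pixels at 1.5x, are the steel one in the grey stand (284,297), purple post A (286,243) and purple post B (270,352). I choose the steel one in the stand. Next I measure it and check a close crop.

```bash
cat > h.py <<'E'
import numpy as np, cv2
from scipy.spatial.transform import Rotation as R
from cell import cams, monitor
def q2R(q): return R.from_quat([q[1],q[2],q[3],q[0]])
def K(c):
    f=192/np.tan(np.radians(c['fovy']/2)); return np.array([[f,0,c['cx']],[0,f,c['cy']],[0,0,1]])
def rays(c,uv):
    uv=np.asarray(uv,float).reshape(-1,1,2)
    s=cv2.undistortPointsIter(uv,K(c),np.array([c['k1'],0,0,0.]),None,None,(3,50,1e-10)).reshape(-1,2)
    return q2R(c['orientation']).apply(np.c_[s[:,0],-s[:,1],-np.ones(len(s))])
def onplane(c,uv,z):
    r=rays(c,uv); o=c['origin']; return o+r*((z-o[2])/r[:,2])[:,None]
def cloud(c,d):
    h,w=d.shape; u,v=np.meshgrid(np.arange(w),np.arange(h))
    r=rays(c,np.c_[u.ravel(),v.ravel()]); return (c['origin']+r*d.reshape(-1,1)).reshape(h,w,3)
def proj(c,P):
    p=q2R(c['orientation']).inv().apply(np.asarray(P,float).reshape(-1,3)-c['origin'])
    p=p*[1,-1,-1]
    return cv2.projectPoints(p,np.zeros(3),np.zeros(3),K(c),np.array([c['k1'],0,0,0.]))[0].reshape(-1,2)
E
python3 - <<'E'
from h import *
for n in ('scene','top'):
    c=cams.get_calibration(n); f=np.load(n+'0.npz'); P=cloud(c,f['d']); p=f['p']
    print(n,'table z',np.median(P[330,200] if n=='scene' else P[200,100]))
    z=P[...,2]
    def rep(name,lo,hi,xy,rad):
        m=(z>lo)&(z<hi)&(np.hypot(P[...,0]-xy[0],P[...,1]-xy[1])<rad)
        pts=P[m]
        if len(pts)<5: print(name,len(pts));return
        r=cv2.minAreaRect((pts[:,:2]*1000).astype(np.float32)); print(name,len(pts),pts.mean(0).round(4),r, np.percentile(pts[:,2],[5,50,95]).round(4))
    s0=onplane(c,[[290/1.5,305/1.5]] if n=='top' else [[304/1.5,290/1.5]],.045)[0]
    h0=onplane(c,[[475/1.5,281/1.5]] if n=='top' else [[495/1.5,343/1.5]],.06)[0]
    print(s0,h0)
    rep('standtop',.038,.052,s0,.06); rep('drift',.07,.15,s0,.05)
    rep('housetop',.038,.051,h0,.085); rep('cuprim',.055,.07,h0,.06)
    rep('all high',.12,.4,(0.3,.25),.25)
    im=p[:,:,::-1]
    x,y=(150,150) if n=='top' else (150,130)
    cv2.imwrite(f'pics/{n}c.png',cv2.resize(im[y:y+110,x:x+220],None,fx=3.5,fy=3.5,interpolation=cv2.INTER_CUBIC))
E
```

```text
scene table z 0.002147436179591178
[0.47046673 0.14973347 0.045     ] [ 0.50158811 -0.1555418   0.06      ]
standtop 472 [0.4688 0.1517 0.0446] ((475.3878173828125, 156.6116943359375), (68.84810638427734, 66.50812530517578), 78.97378540039062) [0.0395 0.0451 0.0473]
drift 230 [0.4718 0.1537 0.1041] ((473.3555603027344, 156.4205780029297), (17.37339973449707, 19.210569381713867), 3.9802262783050537) [0.0743 0.1042 0.1329]
housetop 1072 [ 0.4975 -0.1533  0.045 ] ((510.74359130859375, -149.13702392578125), (104.91381072998047, 99.32891845703125), 17.067968368530273) [0.0405 0.0452 0.0484]
cuprim 405 [ 0.5079 -0.1511  0.061 ] ((510.01837158203125, -149.5052947998047), (64.21601104736328, 62.71394729614258), 25.134353637695312) [0.0562 0.0615 0.064 ]
all high 88 [0.4458 0.1627 0.1263] ((433.119873046875, 168.38311767578125), (19.34654426574707, 101.0795669555664), 74.27241516113281) [0.1207 0.124  0.1334]
top table z 0.383569316025975
[0.47325125 0.15449526 0.045     ] [ 0.50630509 -0.1467182   0.06      ]
standtop 564 [0.4737 0.1566 0.045 ] ((476.3093566894531, 158.76007080078125), (64.43705749511719, 64.39942932128906), 79.30500793457031) [0.0424 0.045  0.0476]
drift 104 [0.4741 0.1564 0.1145] ((476.01763916015625, 158.31443786621094), (16.404163360595703, 16.20742416381836), 75.00566864013672) [0.0758 0.1213 0.1336]
housetop 1097 [ 0.5093 -0.1461  0.0449] ((511.5606994628906, -147.56710815429688), (100.42210388183594, 101.78620147705078), 17.94611167907715) [0.0416 0.0449 0.048 ]
cuprim 338 [ 0.5111 -0.1469  0.0616] ((511.6031188964844, -147.01873779296875), (61.83304214477539, 63.062347412109375), 43.63815689086914) [0.0582 0.0618 0.0643]
all high 87 [0.4454 0.1662 0.1272] ((434.7311706542969, 169.3727264404297), (16.404163360595703, 101.69096374511719), 75.00566864013672) [0.1204 0.1294 0.134 ]
```

```bash
python3 - <<'E'
import cv2,numpy as np
a=cv2.imread('pics/topc.png');b=cv2.imread('pics/scenec.png')
cv2.imwrite('pics/both.png',cv2.resize(np.vstack([a,b]),(770,594)) if 0 else np.vstack([cv2.resize(a,(600,299)),cv2.resize(b,(600,299))]))
E
```

```text
(no output)
```

View pics/both.png

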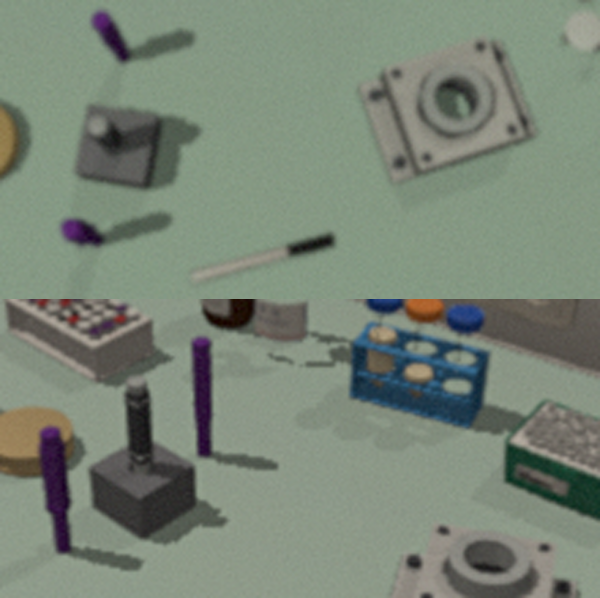

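The crop confirms it: grey-headed steel drift in the stand, purple look-alikes on both sides.

```bash
cat >> h.py <<'E'
def rel(target,Rt=None,pose=None):
    s=monitor.sense(); p=s['position'] if pose is None else pose; Rc=q2R(s['eef_rot'])
    d=Rc.inv().apply(np.asarray(target)-p)/0.04
    print('t',round(float(s['clock']),2),'pos',p.round(4),'F',s['ft_force'].round(1),'w',round(float(s['grip_width']),3))
    print('shift tool units',d.round(3))
    if Rt is not None: print('turn units',(np.degrees((Rc.inv()*Rt).as_rotvec())/5).round(3))
def down(yaw): # tool y at world angle yaw deg, x down
    a=np.radians(yaw); x=np.array([0,0,-1.]); y=np.array([np.cos(a),np.sin(a),0]); return R.from_matrix(np.c_[x,y,np.cross(x,y)])
E
python3 - <<'E'
from h import *
s=monitor.sense(); M=q2R(s['eef_rot']).as_matrix(); print(M.round(3))
for y in (79.2,-100.8,-10.8):
  print(y);rel([.4755,.1577,.20],down(y))
E
```

```text
[[-0.001  0.267  0.964]
 [-0.001  0.964 -0.267]
 [-1.    -0.002 -0.   ]]
79.2
t 0.1 pos [0.1531 0.5537 0.1673] F [-0.   0.8  0.7] w 1.003
shift tool units [-0.808 -7.394 10.408]
turn units [-0.932 -0.003  0.018]
-100.8
t 0.1 pos [0.1531 0.5537 0.1673] F [-0.   0.8  0.7] w 1.003
shift tool units [-0.808 -7.394 10.408]
turn units [3.5068e+01 2.7000e-02 4.0000e-03]
-10.8
t 0.1 pos [0.1531 0.5537 0.1673] F [-0.   0.8  0.7] w 1.003
shift tool units [-0.808 -7.394 10.408]
turn units [1.7068e+01 1.2000e-02 1.6000e-02]
```

```bash
python3 -m jog '[[-1,-0.8,0,0,-0.93,0,0],[-1,0,-0.4,0.6,0,0,0],[-1,0,-0.4,0.6,0,0,0],[-1,0,-0.5,0.75,0,0,0],[-1,0,-0.5,0.75,0,0,0]]' 60; python3 -m jog '[[-1,0,-0.5,0.75,0,0,0],[-1,0,-0.5,0.75,0,0,0],[-1,0,-0.5,0.75,0,0,0],[-1,0,-0.5,0.75,0,0,0],[-1,0,-0.5,0.75,0,0,0]]'
python3 - <<'E'
from h import *
rel([.4755,.1577,.20],down(79.2))
E
```

```text
clock: 0.52
position: [0.2462, 0.4622, 0.1997]
eef_rot: [0.704, 0.066, 0.704, -0.066]
ft_force: [0.2, 0.1, 0.9]
grip_width: 0.998
clock: 0.93
position: [0.3751, 0.3353, 0.1998]
eef_rot: [0.704, 0.066, 0.704, -0.067]
ft_force: [0.1, 1.5, -0.0]
grip_width: 0.998
t 0.93 pos [0.3751 0.3353 0.1998] F [ 0.1  1.5 -0. ] w 0.998
shift tool units [-0.005 -3.891  3.298]
turn units [-0.001 -0.005  0.003]
```

```bash
python3 -m jog '[[-1,0,-0.7,0.6,0,0,0],[-1,0,-0.7,0.6,0,0,0],[-1,0,-0.7,0.6,0,0,0],[-1,0,-0.7,0.6,0,0,0],[-1,0,-0.7,0.6,0,0,0]]'; python3 -m jog '[[-1,0,-0.39,0.3,0,0,0],[-1,0,0,0,0,0,0],[-1,0,0,0,0,0,0],[-1,0,0,0,0,0,0],[-1,0,0,0,0,0,0]]'
python3 - <<'E'
from h import *
rel([.4755,.1577,.20],down(79.2))
c=cams.get_calibration('wrist');p,d=cams.camera('wrist');np.savez('w1.npz',p=p,d=d)
cv2.imwrite('pics/w1.png',cv2.resize(p[:,:,::-1],None,fx=1.5,fy=1.5))
P=cloud(c,d);z=P[...,2]
for lo,hi in((.038,.052),(.115,.14),(.08,.115)):
    m=(z>lo)&(z<hi)&(np.hypot(P[...,0]-.4755,P[...,1]-.1577)<(.055 if lo<.05 else .025));q=P[m]
    if len(q)>5:print(len(q),q.mean(0).round(4),cv2.minAreaRect((q[:,:2]*1000).astype(np.float32)))
E
```

```text
clock: 1.35
position: [0.4663, 0.1751, 0.1998]
eef_rot: [0.704, 0.067, 0.704, -0.067]
ft_force: [0.4, 1.3, 0.2]
grip_width: 0.996
clock: 1.77
position: [0.4742, 0.1604, 0.2]
eef_rot: [0.704, 0.066, 0.704, -0.066]
ft_force: [0.0, 0.1, 0.4]
grip_width: 0.996
t 1.77 pos [0.4742 0.1604 0.2   ] F [0.  0.1 0.4] w 0.996
shift tool units [-0.001 -0.06   0.046]
turn units [ 0.014 -0.008 -0.006]
2605 [0.4734 0.1588 0.0442] ((477.015625, 157.93231201171875), (64.04995727539062, 62.71176528930664), 79.66265106201172)
362 [0.4748 0.1585 0.1285] ((476.4329528808594, 157.92982482910156), (15.928516387939453, 16.524169921875), 78.00630950927734)
129 [0.4692 0.1596 0.0979] ((476.5461730957031, 158.0327911376953), (15.956670761108398, 16.307832717895508), 79.56761932373047)
```

View pics/w1.png

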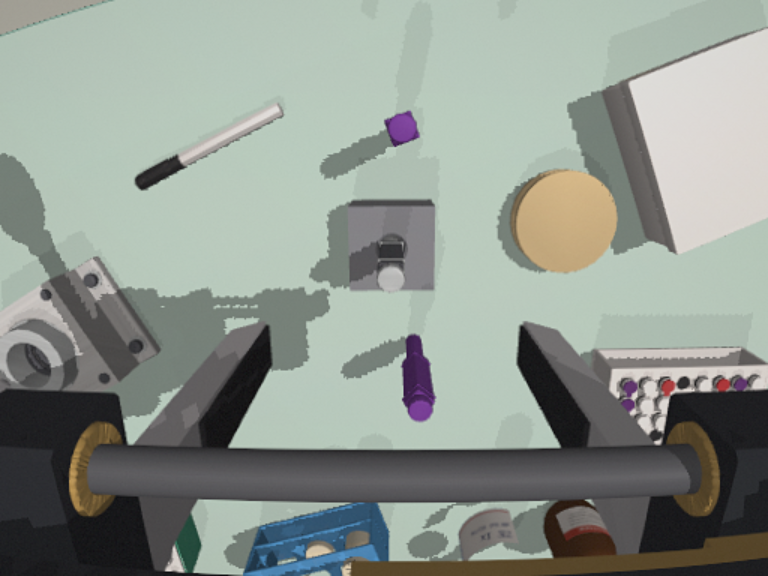

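The wrist view shows the drift head at (391,277) and the shank square to the jaws, with purple posts at (402,127) and (418,410) clear of the fingers. I descend, grip and check.

```bash
python3 -m jog '[[-1,0.6,-0.05,0.068,0,0,0],[-1,0.7,0,0,0,0,0],[-1,0.7,0,0,0,0,0],[-1,0.7,0,0,0,0,0],[-1,0.5,0,0,0,0,0]]';python3 -m jog '[[-1,0,0,0,0,0,0],[1,0,0,0,0,0,0],[1,0,0,0,0,0,0],[1,0,0,0,0,0,0],[1,0,0,0,0,0,0]]' 60;python3 -m jog '[[1,0,0,0,0,0,0],[1,0,0,0,0,0,0],[1,0,0,0,0,0,0],[1,0,0,0,0,0,0],[1,0,0,0,0,0,0]]' 60
python3 - <<'E'
from h import *
rel([.4765,.158,.072],down(79.4))
E
```

```text
clock: 2.23
position: [0.4754, 0.1578, 0.0701]
eef_rot: [0.703, 0.066, 0.705, -0.066]
ft_force: [1.5, -0.1, -0.2]
grip_width: 0.999
clock: 2.65
position: [0.4785, 0.1573, 0.0737]
eef_rot: [0.705, 0.067, 0.703, -0.066]
ft_force: [0.4, 0.7, 0.1]
grip_width: 0.749
clock: 3.07
position: [0.4773, 0.1568, 0.0721]
eef_rot: [0.704, 0.067, 0.704, -0.067]
ft_force: [1.4, 0.1, 0.4]
grip_width: 0.399
t 3.07 pos [0.4773 0.1568 0.0721] F [1.4 0.1 0.4] w 0.399
shift tool units [ 0.003  0.026 -0.024]
turn units [-0.043  0.001 -0.001]
```

```bash
python3 -m jog '[[1,0,0,0,0,0,0],[1,0,0,0,0,0,0],[1,0,0,0,0,0,0],[1,0,0,0,0,0,0],[1,0,0,0,0,0,0]]' 60;python3 -m jog '[[1,0,0,0,0,0,0],[1,0,0,0,0,0,0],[1,0,0,0,0,0,0],[1,0,0,0,0,0,0],[1,0,0,0,0,0,0]]' 60
python3 - <<'E'
from h import *
rel([.4765,.158,.072],down(79.4)); print(monitor.sense()['eef_rot'])
E
```

```text
clock: 3.48
position: [0.4772, 0.1569, 0.072]
eef_rot: [0.704, 0.067, 0.704, -0.067]
ft_force: [-0.1, 0.5, 0.2]
grip_width: 0.164
clock: 3.9
position: [0.4772, 0.1569, 0.072]
eef_rot: [0.704, 0.067, 0.704, -0.067]
ft_force: [-0.1, 0.3, -1.0]
grip_width: 0.167
t 3.9 pos [0.4772 0.1569 0.072 ] F [-0.1  0.3 -1. ] w 0.167
shift tool units [ 0.     0.024 -0.022]
turn units [-0.042 -0.001 -0.002]
[ 0.70393237  0.06666956  0.70399156 -0.06656026]
```

```bash
python3 -m jog '[[1,-0.2,0,0,0,0,0],[1,-0.5,0,0,0,0,0],[1,-0.6,0,0,0,0,0],[1,-0.6,0,0,0,0,0],[1,-0.5,0,0,0,0,0]]' 60;python3 -m jog '[[1,0,0,0,0,0,0],[1,0,0,0,0,0,0],[1,0,-0.5,0.1,0,0,0],[1,0,-0.8,0.2,0,0,0],[1,0,-0.8,0.2,0,0,0]]'
python3 - <<'E'
from h import *
c=cams.get_calibration('wrist');p,d=cams.camera('wrist');np.savez('w2.npz',p=p,d=d)
cv2.imwrite('pics/w2.png',cv2.resize(p[:,:,::-1],None,fx=1.5,fy=1.5))
P=cloud(c,d);z=P[...,2]
for lo,hi,r in((.038,.051,.09),(.055,.07,.05)):
    m=(z>lo)&(z<hi)&(np.hypot(P[...,0]-.5115,P[...,1]+.1475)<r);q=P[m]
    if len(q)>5:print(len(q),q.mean(0).round(4),cv2.minAreaRect((q[:,:2]*1000).astype(np.float32)),cv2.minEnclosingCircle((q[:,:2]*1000).astype(np.float32)))
rel([.5118,-.1478,.16],down(79.2))
E
```

```text
clock: 4.32
position: [0.4774, 0.1567, 0.1701]
eef_rot: [0.704, 0.067, 0.704, -0.067]
ft_force: [0.8, 0.6, -0.5]
grip_width: 0.167
clock: 4.73
position: [0.4795, 0.0702, 0.1661]
eef_rot: [0.703, 0.066, 0.705, -0.066]
ft_force: [0.7, -0.1, -2.7]
grip_width: 0.165
4836 [ 0.5078 -0.1398  0.0444] ((512.5120239257812, -147.91282653808594), (100.78963470458984, 102.4372787475586), 17.622957229614258) ((512.1903076171875, -147.87672424316406), 69.82868957519531)
1730 [ 0.5109 -0.1455  0.0607] ((512.3253784179688, -147.28021240234375), (62.81020736694336, 64.19075775146484), 67.41429138183594) ((512.2216796875, -147.70172119140625), 32.53813171386719)
t 4.78 pos [0.4799 0.0632 0.1661] F [ 0.3 -5.3 -1. ] w 0.166
shift tool units [ 0.187 -5.03   1.777]
turn units [-0.013 -0.025  0.09 ]
```

View pics/w2.png

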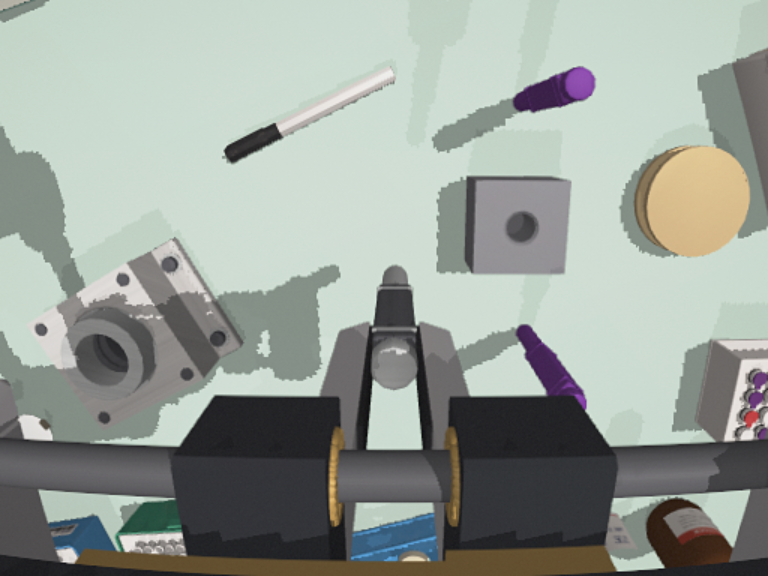

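Wrist view shows the drift upright in the jaws (tip at (395,272)), the empty stand hole at (521,227) and the cup centre at (108,348). The depth cloud puts the cup centre at about (0.512, -0.1477).

```bash
python3 - <<'E'
from h import *
C=np.array([.5122,-.1477,0]);z=q2R(monitor.sense()['eef_rot']).as_matrix()[:,2]
rel(C+.026*z+[0,0,.136],down(79.4))
E
```

```text
t 4.78 pos [0.4799 0.0632 0.1661] F [ 0.3 -5.3 -1. ] w 0.166
shift tool units [ 0.787 -5.021  2.437]
turn units [-0.053 -0.025  0.09 ]
```

```bash
python3 -m jog '[[1,0,-0.8,0.4,0,0,0],[1,0,-0.9,0.4,0,0,0],[1,0,-0.9,0.4,0,0,0],[1,0,-0.9,0.4,0,0,0],[1,0,-0.8,0.4,0,0,0]]';python3 -m jog '[[1,0,-0.3,0.2,0,0,0],[1,0,0,0,0,0,0],[1,0,0,0,0,0,0],[1,0,0,0,0,0,0],[1,0,0,0,0,0,0]]'; python3 - <<'E'
from h import *
C=np.array([.5122,-.1477,0]);z=q2R(monitor.sense()['eef_rot']).as_matrix()[:,2]
rel(C+.026*z+[0,0,.128],down(79.4))
E
```

```text
clock: 5.2
position: [0.5262, -0.1151, 0.1661]
eef_rot: [0.703, 0.067, 0.705, -0.067]
ft_force: [0.8, -0.1, -1.4]
grip_width: 0.168
clock: 5.62
position: [0.5322, -0.1248, 0.1676]
eef_rot: [0.704, 0.066, 0.705, -0.066]
ft_force: [-0.0, 0.3, -2.0]
grip_width: 0.166
t 5.62 pos [ 0.5322 -0.1248  0.1676] F [-0.   0.3 -2. ] w 0.166
shift tool units [ 0.99  -0.657  0.267]
turn units [-0.023 -0.018 -0.011]
```

```bash
python3 -m jog '[[1,0,-0.66,0.27,0,0,0],[1,0.3,0,0,0,0,0],[1,0.6,0,0,0,0,0],[1,0,0,0,0,0,0],[1,0,0,0,0,0,0]]'; python3 - <<'E'
from h import *
C=np.array([.5122,-.1477,0]);z=q2R(monitor.sense()['eef_rot']).as_matrix()[:,2]
rel(C+.026*z+[0,0,.124],down(79.4))
c=cams.get_calibration('wrist');p,d=cams.camera('wrist')
cv2.imwrite('pics/w3.png',cv2.resize(p[150:330,100:420,::-1],None,fx=2.4,fy=2.4))
p,d=cams.camera('scene')
cv2.imwrite('pics/s3.png',cv2.resize(p[150:300,250:450,::-1],None,fx=3,fy=3))
E
```

```text
clock: 6.03
position: [0.5374, -0.1528, 0.1313]
eef_rot: [0.703, 0.067, 0.705, -0.066]
ft_force: [-0.1, 0.6, -0.5]
grip_width: 0.168
t 6.03 pos [ 0.5374 -0.1528  0.1313] F [-0.1  0.6 -0.5] w 0.168
shift tool units [0.186 0.008 0.008]
turn units [-0.024 -0.036 -0.012]
```

View pics/w3.png

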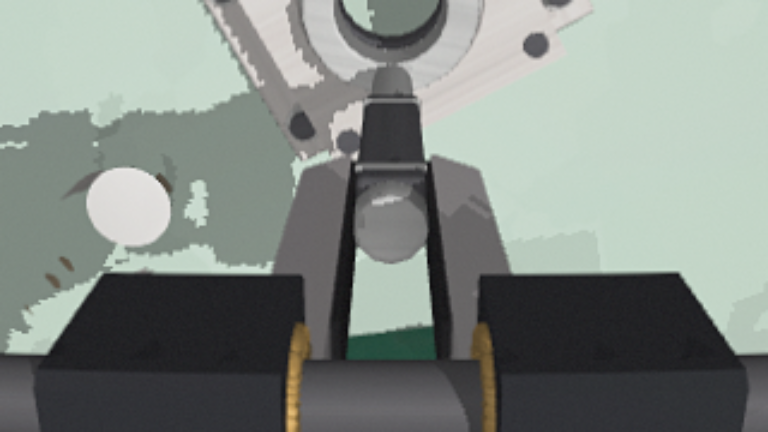

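View pics/s3.png

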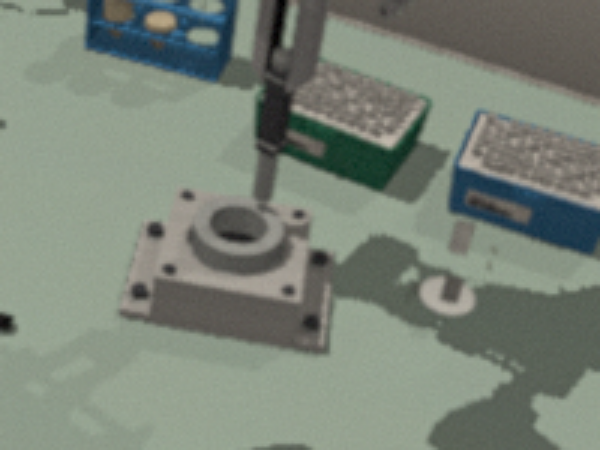

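Both views show the tip over the far side of the rim, so the placement is right. Now the first contact, with small steps to learn the force.

```bash
python3 -m jog '[[1,0.12,0,0,0,0,0],[1,0.04,0,0,0,0,0],[1,0.02,0,0,0,0,0],[1,0,0,0,0,0,0],[1,0,0,0,0,0,0]]'; python3 -m jog '[[1,0.02,0,0,0,0,0],[1,0,0,0,0,0,0],[1,0,0,0,0,0,0],[1,0,0,0,0,0,0],[1,0,0,0,0,0,0]]';python3 -m jog '[[1,0.025,0,0,0,0,0],[1,0,0,0,0,0,0],[1,0,0,0,0,0,0],[1,0,0,0,0,0,0],[1,0,0,0,0,0,0]]'
```

```text
clock: 6.55
position: [0.5388, -0.1546, 0.125]
eef_rot: [0.704, 0.067, 0.704, -0.067]
ft_force: [-0.2, -0.2, -1.8]
grip_width: 0.169
clock: 6.97
position: [0.5387, -0.1547, 0.1241]
eef_rot: [0.704, 0.067, 0.704, -0.067]
ft_force: [0.6, 0.2, -1.8]
grip_width: 0.166
clock: 7.38
position: [0.539, -0.1547, 0.1234]
eef_rot: [0.704, 0.067, 0.704, -0.067]
ft_force: [-0.1, 0.3, 1.4]
grip_width: 0.167
```

```bash
python3 -m jog '[[1,0.02,0,0,0,0,0],[1,0,0,0,0,0,0],[1,0,0,0,0,0,0],[1,0,0,0,0,0,0],[1,0,0,0,0,0,0]]';python3 -m jog '[[1,0.025,0,0,0,0,0],[1,0,0,0,0,0,0],[1,0,0,0,0,0,0],[1,0,0,0,0,0,0],[1,0,0,0,0,0,0]]'
```

```text
clock: 7.8
position: [0.5392, -0.1547, 0.1225]
eef_rot: [0.704, 0.067, 0.704, -0.067]
ft_force: [1.0, 0.5, 2.8]
grip_width: 0.166
clock: 8.22
position: [0.5391, -0.1548, 0.1214]
eef_rot: [0.704, 0.067, 0.704, -0.067]
ft_force: [1.0, 0.1, 4.7]
grip_width: 0.166
```

```bash
python3 -m jog '[[1,-0.15,0,0,0,0,0],[1,0,0.05,-0.66,0,0,0],[1,0,0,-0.66,0,0,0],[1,0,0,0,0,0,0],[1,0.07,0,0,0,0,0]]';python3 -m jog '[[1,0.025,0,0,0,0,0],[1,0.025,0,0,0,0,0],[1,0.025,0,0,0,0,0],[1,0,0,0,0,0,0],[1,0,0,0,0,0,0]]'
```

```text
clock: 8.63
position: [0.4852, -0.1422, 0.1242]
eef_rot: [0.703, 0.067, 0.705, -0.066]
ft_force: [-0.0, 0.5, 1.5]
grip_width: 0.165
clock: 9.05
position: [0.4878, -0.1429, 0.1212]
eef_rot: [0.704, 0.067, 0.704, -0.067]
ft_force: [-0.8, -0.6, -0.4]
grip_width: 0.167
```

```bash
python3 -m jog '[[1,0.025,0,0,0,0,0],[1,0.0,0,0,0,0,0],[1,0,0,0,0,0,0],[1,0,0,0,0,0,0],[1,0,0,0,0,0,0]]';python3 - <<'E'
from h import *
rel([0,0,0])
p,d=cams.camera('scene')
cv2.imwrite('pics/s4.png',cv2.resize(p[190:270,280:380,::-1],None,fx=7,fy=7,interpolation=cv2.INTER_CUBIC))
E
```

```text
clock: 9.47
position: [0.4877, -0.1429, 0.1205]
eef_rot: [0.704, 0.067, 0.704, -0.067]
ft_force: [-1.7, 0.3, 1.9]
grip_width: 0.163
t 9.47 pos [ 0.4877 -0.1429  0.1205] F [-1.7  0.3  1.9] w 0.163
shift tool units [  3.002   1.223 -12.648]
```

View pics/s4.png

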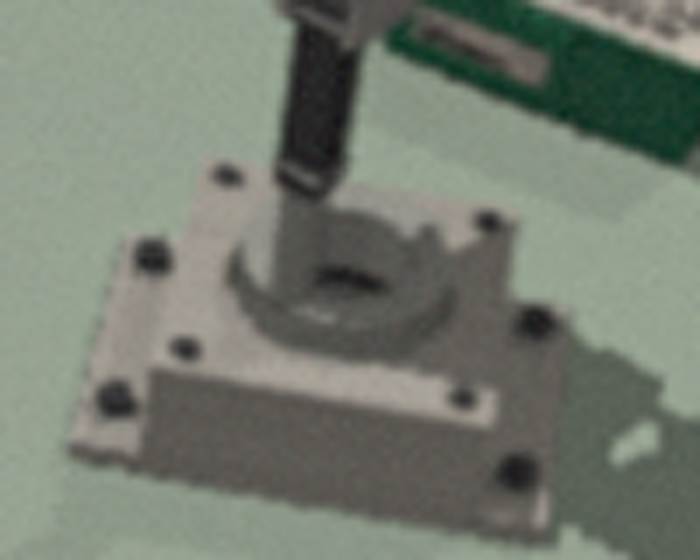

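```bash
python3 -m jog '[[1,0.02,0,0,0,0,0],[1,0.0,0,0,0,0,0],[1,0,0,0,0,0,0],[1,0,0,0,0,0,0],[1,0,0,0,0,0,0]]';python3 -m jog '[[1,0.02,0,0,0,0,0],[1,0.0,0,0,0,0,0],[1,0,0,0,0,0,0],[1,0,0,0,0,0,0],[1,0,0,0,0,0,0]]'
```

```text
clock: 9.93
position: [0.4875, -0.1429, 0.1199]
eef_rot: [0.704, 0.067, 0.704, -0.067]
ft_force: [-1.2, 0.2, 3.2]
grip_width: 0.165
clock: 10.35
position: [0.4873, -0.1428, 0.119]
eef_rot: [0.704, 0.067, 0.704, -0.067]
ft_force: [-0.9, 0.7, 5.5]
grip_width: 0.162
```

```bash
python3 -m jog '[[1,0.02,0,0,0,0,0],[1,0.0,0,0,0,0,0],[1,0,0,0,0,0,0],[1,0,0,0,0,0,0],[1,0,0,0,0,0,0]]';python3 - <<'E'
from h import *
C=np.array([.5122,-.1477,0]);M=q2R(monitor.sense()['eef_rot']).as_matrix()
for n,v in (('z-',-.025*M[:,2]),('y+',.026*M[:,1]),('y-',-.026*M[:,1]),('z+',.027*M[:,2])):
    print(n,(C+v).round(4));rel(C+v+[0,0,.122])
E
```

```text
clock: 10.77
position: [0.4872, -0.1428, 0.1184]
eef_rot: [0.704, 0.067, 0.704, -0.067]
ft_force: [-1.3, 1.1, 5.8]
grip_width: 0.165
z- [ 0.4876 -0.143  -0.    ]
t 10.77 pos [ 0.4872 -0.1428  0.1184] F [-1.3  1.1  5.8] w 0.165
shift tool units [-0.091 -0.002  0.01 ]
y+ [ 0.5171 -0.1222 -0.    ]
t 10.77 pos [ 0.4872 -0.1428  0.1184] F [-1.3  1.1  5.8] w 0.165
shift tool units [-0.091  0.648  0.635]
y- [ 0.5073 -0.1732  0.    ]
t 10.77 pos [ 0.4872 -0.1428  0.1184] F [-1.3  1.1  5.8] w 0.165
shift tool units [-0.091 -0.652  0.635]
z+ [ 0.5387 -0.1528  0.    ]
t 10.77 pos [ 0.4872 -0.1428  0.1184] F [-1.3  1.1  5.8] w 0.165
shift tool units [-0.091 -0.002  1.31 ]
```

```bash
python3 -m jog '[[1,-0.15,0,0,0,0,0],[1,0,0.65,0.635,0,0,0],[1,0,0,0,0,0,0],[1,0.07,0,0,0,0,0],[1,0,0,0,0,0,0]]';python3 -m jog '[[1,0.025,0,0,0,0,0],[1,0.0,0,0,0,0,0],[1,0,0,0,0,0,0],[1,0,0,0,0,0,0],[1,0,0,0,0,0,0]]';python3 -m jog '[[1,0.025,0,0,0,0,0],[1,0.0,0,0,0,0,0],[1,0,0,0,0,0,0],[1,0,0,0,0,0,0],[1,0,0,0,0,0,0]]'
```

```text
clock: 11.18
position: [0.5169, -0.1217, 0.1204]
eef_rot: [0.704, 0.067, 0.704, -0.066]
ft_force: [0.9, 0.2, -0.4]
grip_width: 0.169
clock: 11.6
position: [0.5166, -0.1221, 0.1202]
eef_rot: [0.704, 0.067, 0.704, -0.067]
ft_force: [-0.5, -0.1, -0.3]
grip_width: 0.164
clock: 12.02
position: [0.5171, -0.1221, 0.1196]
eef_rot: [0.704, 0.067, 0.704, -0.067]
ft_force: [-0.3, 0.4, 5.3]
grip_width: 0.17
```

```bash
python3 -m jog '[[1,0.025,0,0,0,0,0],[1,0.0,0,0,0,0,0],[1,0,0,0,0,0,0],[1,0,0,0,0,0,0],[1,0,0,0,0,0,0]]';python3 -m jog '[[1,-0.15,0,0,0,0,0],[1,0,-0.65,0.65,0,0,0],[1,0,0,0,0,0,0],[1,0.06,0,0,0,0,0],[1,0,0,0,0,0,0]]';python3 -m jog '[[1,0.02,0,0,0,0,0],[1,0.0,0,0,0,0,0],[1,0,0,0,0,0,0],[1,0,0,0,0,0,0],[1,0,0,0,0,0,0]]'
```

```text
clock: 12.43
position: [0.5173, -0.1219, 0.1186]
eef_rot: [0.704, 0.067, 0.704, -0.067]
ft_force: [-1.2, 0.7, 5.5]
grip_width: 0.163
clock: 12.85
position: [0.5372, -0.1524, 0.1208]
eef_rot: [0.703, 0.067, 0.705, -0.067]
ft_force: [0.4, -0.3, -1.6]
grip_width: 0.167
clock: 13.27
position: [0.5374, -0.152, 0.121]
eef_rot: [0.704, 0.067, 0.704, -0.066]
ft_force: [-0.3, 0.5, -0.3]
grip_width: 0.164
```

```bash
python3 -m jog '[[1,0.025,0,0,0,0,0],[1,0.0,0,0,0,0,0],[1,0,0,0,0,0,0],[1,0,0,0,0,0,0],[1,0,0,0,0,0,0]]';python3 -m jog '[[1,0.025,0,0,0,0,0],[1,0,0,0,0,0,0],[1,0,0,0,0,0,0],[1,0,0,0,0,0,0],[1,0,0,0,0,0,0]]';python3 -m jog '[[1,0.025,0,0,0,0,0],[1,0.0,0,0,0,0,0],[1,0,0,0,0,0,0],[1,0,0,0,0,0,0],[1,0,0,0,0,0,0]]'
```

```text
clock: 13.68
position: [0.5378, -0.1523, 0.1203]
eef_rot: [0.704, 0.067, 0.704, -0.067]
ft_force: [-0.6, 1.0, 1.1]
grip_width: 0.167
clock: 14.1
position: [0.538, -0.1525, 0.1194]
eef_rot: [0.704, 0.067, 0.704, -0.067]
ft_force: [-1.1, 1.0, 4.2]
grip_width: 0.167
clock: 14.52
position: [0.5381, -0.1525, 0.1182]
eef_rot: [0.704, 0.067, 0.704, -0.067]
ft_force: [0.2, 1.2, 4.9]
grip_width: 0.168
```

```bash
python3 -m jog '[[1,0.025,0,0,0,0,0],[1,0.0,0,0,0,0,0],[1,0,0,0,0,0,0],[1,0,0,0,0,0,0],[1,0,0,0,0,0,0]]';python3 -m jog '[[1,-0.15,0,0,0,0,0],[1,0,-0.65,-0.64,0,0,0],[1,0,0,0,0,0,0],[1,0.08,0,0,0,0,0],[1,0,0,0,0,0,0]]';python3 -m jog '[[1,0.025,0,0,0,0,0],[1,0.0,0,0,0,0,0],[1,0,0,0,0,0,0],[1,0,0,0,0,0,0],[1,0,0,0,0,0,0]]';python3 -m jog '[[1,0.025,0,0,0,0,0],[1,0.0,0,0,0,0,0],[1,0,0,0,0,0,0],[1,0,0,0,0,0,0],[1,0,0,0,0,0,0]]'
```

```text
clock: 14.93
position: [0.5382, -0.1525, 0.1172]
eef_rot: [0.704, 0.067, 0.704, -0.067]
ft_force: [0.9, 0.6, 4.6]
grip_width: 0.164
clock: 15.35
position: [0.5066, -0.1727, 0.1187]
eef_rot: [0.703, 0.067, 0.705, -0.066]
ft_force: [-0.5, 0.3, -1.1]
grip_width: 0.167
clock: 15.77
position: [0.5079, -0.1729, 0.1188]
eef_rot: [0.704, 0.066, 0.704, -0.066]
ft_force: [-0.7, -0.4, -1.0]
grip_width: 0.168
clock: 16.18
position: [0.5079, -0.1731, 0.118]
eef_rot: [0.704, 0.067, 0.704, -0.067]
ft_force: [-0.2, -0.4, -0.5]
grip_width: 0.166
```

```bash
python3 -m jog '[[1,0.025,0,0,0,0,0],[1,0.0,0,0,0,0,0],[1,0,0,0,0,0,0],[1,0,0,0,0,0,0],[1,0,0,0,0,0,0]]';python3 -m jog '[[1,0.025,0,0,0,0,0],[1,0,0,0,0,0,0],[1,0,0,0,0,0,0],[1,0,0,0,0,0,0],[1,0,0,0,0,0,0]]';python3 -m jog '[[1,0.025,0,0,0,0,0],[1,0.0,0,0,0,0,0],[1,0,0,0,0,0,0],[1,0,0,0,0,0,0],[1,0,0,0,0,0,0]]'
python3 - <<'E'
from h import *
C=np.array([.5122,-.1477,0]);M=q2R(monitor.sense()['eef_rot']).as_matrix()
rel(C-.026*M[:,2])
p,d=cams.camera('scene')
cv2.imwrite('pics/s5.png',cv2.resize(p[190:270,280:380,::-1],None,fx=7,fy=7,interpolation=cv2.INTER_CUBIC))
E
```

```text
clock: 16.6
position: [0.508, -0.1733, 0.1173]
eef_rot: [0.704, 0.067, 0.704, -0.067]
ft_force: [0.4, -0.0, 5.0]
grip_width: 0.168
clock: 17.02
position: [0.5081, -0.1735, 0.1166]
eef_rot: [0.704, 0.066, 0.704, -0.067]
ft_force: [-0.7, 0.2, 6.8]
grip_width: 0.166
clock: 17.43
position: [0.5083, -0.1736, 0.1165]
eef_rot: [0.705, 0.066, 0.703, -0.067]
ft_force: [-2.1, 0.6, 10.9]
grip_width: 0.167
t 17.43 pos [ 0.5083 -0.1736  0.1165] F [-2.1  0.6 10.9] w 0.167
shift tool units [ 2.913  0.656 -0.681]
```

View pics/s5.png

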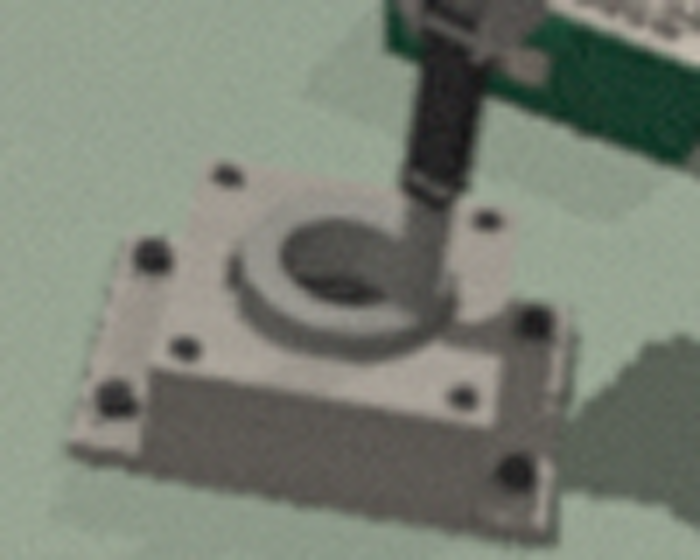

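Force rises with no travel (0.1165), so this side may be bottomed. I'll bring the other sides down to match.

```bash
python3 -m jog '[[1,-0.2,0,0,0,0,0],[1,0,0.65,-0.66,0,0,0],[1,0,0,0,0,0,0],[1,0.1,0,0,0,0,0],[1,0,0,0,0,0,0]]';python3 -m jog '[[1,0.025,0,0,0,0,0],[1,0.0,0,0,0,0,0],[1,0,0,0,0,0,0],[1,0,0,0,0,0,0],[1,0,0,0,0,0,0]]';python3 -m jog '[[1,0.025,0,0,0,0,0],[1,0.0,0,0,0,0,0],[1,0,0,0,0,0,0],[1,0,0,0,0,0,0],[1,0,0,0,0,0,0]]'
```

```text
clock: 17.9
position: [0.486, -0.1424, 0.1178]
eef_rot: [0.703, 0.066, 0.705, -0.066]
ft_force: [0.6, -0.8, -1.8]
grip_width: 0.168
clock: 18.32
position: [0.4868, -0.1429, 0.1177]
eef_rot: [0.704, 0.067, 0.704, -0.067]
ft_force: [0.6, 0.1, -1.1]
grip_width: 0.163
clock: 18.73
position: [0.4869, -0.1428, 0.1171]
eef_rot: [0.704, 0.066, 0.704, -0.067]
ft_force: [0.2, -0.6, 1.1]
grip_width: 0.167
```

```bash
python3 -m jog '[[1,0.025,0,0,0,0,0],[1,0.0,0,0,0,0,0],[1,0,0,0,0,0,0],[1,0,0,0,0,0,0],[1,0,0,0,0,0,0]]';python3 -m jog '[[1,0.025,0,0,0,0,0],[1,0.0,0,0,0,0,0],[1,0,0,0,0,0,0],[1,0,0,0,0,0,0],[1,0,0,0,0,0,0]]';python3 -m jog '[[1,0.025,0,0,0,0,0],[1,0.0,0,0,0,0,0],[1,0,0,0,0,0,0],[1,0,0,0,0,0,0],[1,0,0,0,0,0,0]]'
```

```text
clock: 19.15
position: [0.487, -0.1427, 0.1167]
eef_rot: [0.704, 0.066, 0.704, -0.067]
ft_force: [-0.6, -0.5, 6.4]
grip_width: 0.166
clock: 19.57
position: [0.4872, -0.1428, 0.1166]
eef_rot: [0.705, 0.066, 0.703, -0.067]
ft_force: [-1.6, 0.5, 9.8]
grip_width: 0.17
clock: 19.98
position: [0.4875, -0.1429, 0.1165]
eef_rot: [0.705, 0.066, 0.703, -0.067]
ft_force: [-2.1, 0.8, 15.4]
grip_width: 0.169
```

Same stop height, 0.1165. Now the y+ side.

```bash
python3 -m jog '[[1,-0.22,0,0,0,0,0],[1,0,0.66,0.65,0,0,0],[1,0,0,0,0,0,0],[1,0.1,0,0,0,0,0],[1,0,0,0,0,0,0]]';python3 -m jog '[[1,0.03,0,0,0,0,0],[1,0.0,0,0,0,0,0],[1,0,0,0,0,0,0],[1,0,0,0,0,0,0],[1,0,0,0,0,0,0]]';python3 -m jog '[[1,0.025,0,0,0,0,0],[1,0.0,0,0,0,0,0],[1,0,0,0,0,0,0],[1,0,0,0,0,0,0],[1,0,0,0,0,0,0]]';python3 -m jog '[[1,0.025,0,0,0,0,0],[1,0.0,0,0,0,0,0],[1,0,0,0,0,0,0],[1,0,0,0,0,0,0],[1,0,0,0,0,0,0]]'
```

```text
clock: 20.4
position: [0.5159, -0.1211, 0.1173]
eef_rot: [0.703, 0.066, 0.705, -0.066]
ft_force: [-0.1, -0.6, -1.8]
grip_width: 0.165
clock: 20.82
position: [0.5169, -0.1218, 0.1174]
eef_rot: [0.704, 0.067, 0.704, -0.067]
ft_force: [0.6, -0.5, -0.6]
grip_width: 0.169
clock: 21.23
position: [0.5173, -0.1217, 0.1167]
eef_rot: [0.704, 0.066, 0.704, -0.067]
ft_force: [-0.7, -0.2, 1.2]
grip_width: 0.166
clock: 21.65
position: [0.5176, -0.1218, 0.1166]
eef_rot: [0.704, 0.066, 0.703, -0.067]
ft_force: [-0.7, 0.5, 6.3]
grip_width: 0.164
```

```bash
python3 -m jog '[[1,0.03,0,0,0,0,0],[1,0.0,0,0,0,0,0],[1,0,0,0,0,0,0],[1,0,0,0,0,0,0],[1,0,0,0,0,0,0]]';python3 -m jog '[[1,0.03,0,0,0,0,0],[1,0.0,0,0,0,0,0],[1,0,0,0,0,0,0],[1,0,0,0,0,0,0],[1,0,0,0,0,0,0]]'; python3 -m jog '[[1,-0.2,0,0,0,0,0],[1,0,-0.66,0.65,0,0,0],[1,0,0,0,0,0,0],[1,0.1,0,0,0,0,0],[1,0,0,0,0,0,0]]';python3 -m jog '[[1,0.03,0,0,0,0,0],[1,0.0,0,0,0,0,0],[1,0,0,0,0,0,0],[1,0,0,0,0,0,0],[1,0,0,0,0,0,0]]'
```

```text
clock: 22.07
position: [0.5179, -0.1218, 0.1165]
eef_rot: [0.705, 0.066, 0.703, -0.067]
ft_force: [-3.0, 0.1, 12.9]
grip_width: 0.163
clock: 22.48
position: [0.5187, -0.1219, 0.1164]
eef_rot: [0.706, 0.066, 0.702, -0.067]
ft_force: [-2.7, 0.9, 16.9]
grip_width: 0.169
clock: 22.9
position: [0.5381, -0.1528, 0.1166]
eef_rot: [0.704, 0.067, 0.704, -0.067]
ft_force: [1.1, 0.5, -0.6]
grip_width: 0.164
clock: 23.32
position: [0.5381, -0.1525, 0.1165]
eef_rot: [0.704, 0.066, 0.703, -0.067]
ft_force: [0.7, -0.9, 5.8]
grip_width: 0.166
```

All four sides stop at 0.1165. Now build the push here to about 22 N.

```bash
python3 -m jog '[[1,0.03,0,0,0,0,0],[1,0.02,0,0,0,0,0],[1,0,0,0,0,0,0],[1,0,0,0,0,0,0],[1,0,0,0,0,0,0]]';python3 -m jog '[[1,0.025,0,0,0,0,0],[1,0.0,0,0,0,0,0],[1,0,0,0,0,0,0],[1,0,0,0,0,0,0],[1,0,0,0,0,0,0]]'
```

```text
clock: 23.73
position: [0.5386, -0.1527, 0.1164]
eef_rot: [0.705, 0.066, 0.703, -0.067]
ft_force: [0.5, 0.0, 13.7]
grip_width: 0.167
clock: 24.15
position: [0.5389, -0.1528, 0.1163]
eef_rot: [0.705, 0.066, 0.702, -0.067]
ft_force: [-2.0, -0.8, 18.2]
grip_width: 0.168
```

```bash
python3 -m jog '[[1,0.02,0,0,0,0,0],[1,0.0,0,0,0,0,0],[1,0,0,0,0,0,0],[1,0,0,0,0,0,0],[1,0,0,0,0,0,0]]';python3 -m jog '[[1,-0.24,0,0,0,0,0],[1,0,-0.66,-0.67,0,0,0],[1,0,0,0,0,0,0],[1,0.1,0,0,0,0,0],[1,0,0,0,0,0,0]]';python3 -m jog '[[1,0.06,0,0,0,0,0],[1,0.0,0,0,0,0,0],[1,0,0,0,0,0,0],[1,0,0,0,0,0,0],[1,0,0,0,0,0,0]]'
```

```text
clock: 24.57
position: [0.5393, -0.1529, 0.1163]
eef_rot: [0.706, 0.066, 0.702, -0.067]
ft_force: [-1.8, 0.0, 22.4]
grip_width: 0.164
clock: 24.98
position: [0.5055, -0.1727, 0.1167]
eef_rot: [0.703, 0.067, 0.705, -0.066]
ft_force: [-0.8, -0.2, -0.6]
grip_width: 0.162
clock: 25.4
position: [0.507, -0.1729, 0.1164]
eef_rot: [0.704, 0.066, 0.704, -0.066]
ft_force: [-2.0, -1.1, 9.8]
grip_width: 0.166
```

```bash
python3 -m jog '[[1,0.03,0,0,0,0,0],[1,0.02,0,0,0,0,0],[1,0,0,0,0,0,0],[1,0,0,0,0,0,0],[1,0,0,0,0,0,0]]';python3 -m jog '[[1,0.015,0,0,0,0,0],[1,0.0,0,0,0,0,0],[1,0,0,0,0,0,0],[1,0,0,0,0,0,0],[1,0,0,0,0,0,0]]';python3 -m jog '[[1,-0.24,0,0,0,0,0],[1,0,0.66,-0.64,0,0,0],[1,0,0,0,0,0,0],[1,0.1,0,0,0,0,0],[1,0.04,0,0,0,0,0]]'
```

```text
clock: 25.82
position: [0.5085, -0.1733, 0.1163]
eef_rot: [0.705, 0.066, 0.703, -0.067]
ft_force: [-1.5, 0.8, 16.4]
grip_width: 0.167
clock: 26.23
position: [0.509, -0.1734, 0.1162]
eef_rot: [0.706, 0.066, 0.702, -0.067]
ft_force: [-3.2, 1.9, 18.9]
grip_width: 0.165
clock: 26.65
position: [0.4866, -0.1418, 0.1164]
eef_rot: [0.704, 0.067, 0.704, -0.066]
ft_force: [-1.3, 1.3, 11.5]
grip_width: 0.167
```

```bash
python3 -m jog '[[1,0.03,0,0,0,0,0],[1,0.02,0,0,0,0,0],[1,0,0,0,0,0,0],[1,0,0,0,0,0,0],[1,0,0,0,0,0,0]]';python3 -m jog '[[1,0.02,0,0,0,0,0],[1,0.0,0,0,0,0,0],[1,0,0,0,0,0,0],[1,0,0,0,0,0,0],[1,0,0,0,0,0,0]]'
```

```text
clock: 27.07
position: [0.4876, -0.1423, 0.1164]
eef_rot: [0.705, 0.067, 0.703, -0.066]
ft_force: [-2.6, 2.6, 12.8]
grip_width: 0.169
clock: 27.48
position: [0.4883, -0.1425, 0.1163]
eef_rot: [0.705, 0.067, 0.703, -0.066]
ft_force: [-1.4, 2.4, 15.5]
grip_width: 0.168
```

```bash
python3 -m jog '[[1,0.03,0,0,0,0,0],[1,0.01,0,0,0,0,0],[1,0,0,0,0,0,0],[1,0,0,0,0,0,0],[1,0,0,0,0,0,0]]';python3 -m jog '[[1,-0.28,0,0,0,0,0],[1,0,0.62,0.64,0,0,0],[1,0,0,0,0,0,0],[1,0.12,0,0,0,0,0],[1,0.04,0,0,0,0,0]]';python3 -m jog '[[1,0.03,0,0,0,0,0],[1,0.03,0,0,0,0,0],[1,0,0,0,0,0,0],[1,0,0,0,0,0,0],[1,0,0,0,0,0,0]]'
```

```text
clock: 27.9
position: [0.4896, -0.1429, 0.1161]
eef_rot: [0.706, 0.067, 0.702, -0.067]
ft_force: [-1.7, 2.1, 22.0]
grip_width: 0.163
clock: 28.32
position: [0.5167, -0.1231, 0.1164]
eef_rot: [0.704, 0.067, 0.704, -0.066]
ft_force: [1.2, 0.4, 9.2]
grip_width: 0.166
clock: 28.73
position: [0.517, -0.1234, 0.1164]
eef_rot: [0.705, 0.067, 0.703, -0.067]
ft_force: [-0.5, 1.5, 11.6]
grip_width: 0.169
```

```bash
python3 -m jog '[[1,0.03,0,0,0,0,0],[1,0.03,0,0,0,0,0],[1,0,0,0,0,0,0],[1,0,0,0,0,0,0],[1,0,0,0,0,0,0]]';python3 -m jog '[[1,0.02,0,0,0,0,0],[1,0,0,0,0,0,0],[1,0,0,0,0,0,0],[1,0,0,0,0,0,0],[1,0,0,0,0,0,0]]'
```

```text
clock: 29.15
position: [0.518, -0.1236, 0.1161]
eef_rot: [0.706, 0.067, 0.702, -0.067]
ft_force: [-1.3, 2.9, 21.0]
grip_width: 0.166
clock: 29.57
position: [0.5186, -0.1237, 0.1161]
eef_rot: [0.707, 0.067, 0.701, -0.067]
ft_force: [-1.2, 1.6, 24.1]
grip_width: 0.161
```

All four sides bottomed under 19–24 N. Lifting off, moving back toward the stand, and checking the cup.

```bash
python3 -m jog '[[1,-0.4,0,0,0,0,0],[1,-0.6,0,0,0,0,0],[1,-0.3,0.2,0,0,0,0],[1,0,0.8,-0.2,0,0,0],[1,0,0.8,-0.2,0,0,0]]';python3 -m jog '[[1,0,0.8,-0.2,0,0,0],[1,0,0.8,-0.2,0,0,0],[1,0,0.8,-0.2,0,0,0],[1,0,0.2,0,0,0,0],[1,0,0,0,0,0,0]]'
python3 - <<'E'
from h import *
for n in ('wrist','top','scene'):
    c=cams.get_calibration(n);p,d=cams.camera(n)
    cv2.imwrite(f'pics/{n}6.png',cv2.resize(p[:,:,::-1],None,fx=1.5,fy=1.5))
    P=cloud(c,d)
    r=np.hypot(P[...,0]-.5122,P[...,1]+.1477); z=P[...,2]
    q=P[(r<.030)&(r>.022)&(z>.05)&(z<.066)]; 
    A=np.c_[q[:,:2]-[.5122,-.1477],np.ones(len(q))]; k=np.linalg.lstsq(A,q[:,2],rcond=None)[0]
    print(n,len(q),'rim z',k[2].round(4),'tilt deg',np.degrees(np.hypot(k[0],k[1])).round(2))
rel([.4772,.1569,.15],down(79.4))
E
```

```text
clock: 29.98
position: [0.5138, -0.0503, 0.1634]
eef_rot: [0.704, 0.068, 0.704, -0.068]
ft_force: [0.2, 0.6, -1.7]
grip_width: 0.164
clock: 30.4
position: [0.5089, 0.0588, 0.1625]
eef_rot: [0.703, 0.066, 0.705, -0.066]
ft_force: [-0.3, 0.3, -1.5]
grip_width: 0.167
wrist 1058 rim z 0.0541 tilt deg 0.13
top 214 rim z 0.0548 tilt deg 0.54
scene 178 rim z 0.0549 tilt deg 0.45
t 30.55 pos [0.5096 0.0559 0.1629] F [ 0.3  0.4 -1.7] w 0.167
shift tool units [ 0.319  2.328 -1.27 ]
turn units [-0.049 -0.01   0.015]
```

View pics/wrist6.png

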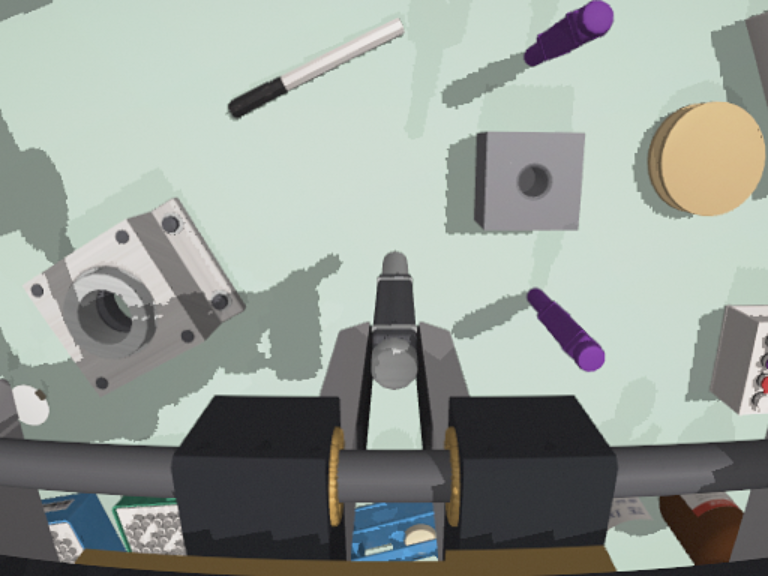

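Cup: rim z about 0.0545 in all three views, tilt under 0.6°. The drift's tip at (395,255) looks a little higher in the picture than before, so I measure the drift's lean in the hand.

```bash
python3 - <<'E'
from h import *
def tipinfo(c,P,M,t):
    q=(P-t)@M   # tool frame
    m=(np.abs(q[...,1])<.009)&(np.abs(q[...,2])<.03)&(q[...,0]>-.065)&(q[...,0]<.07)
    q=q[m]
    for a in np.arange(-.06,.065,.01):
        s=q[(q[:,0]>a)&(q[:,0]<a+.01)]
        if len(s)>8: print(round(a+.005,3),len(s),'y',np.round([s[:,1].min(),s[:,1].max()],4),'z med/min/max',np.round([np.median(s[:,2]),s[:,2].min(),s[:,2].max()],4))
s=monitor.sense();M=q2R(s['eef_rot']).as_matrix();t=s['position']
c=cams.get_calibration('wrist');p,d=cams.camera('wrist');tipinfo(c,cloud(c,d),M,t)
print(p.shape); print('old w2 (relative to camera), same transform')
f=np.load('w2.npz');tipinfo(c,cloud(c,f['d']),M,t)
rel([.4772,.1569,.15],down(79.4))
E
```

```text
-0.055 887 y [-0.009   0.0089] z med/min/max [-0.0032 -0.0096  0.0078]
-0.045 354 y [-0.009  0.009] z med/min/max [-0.0089 -0.0102  0.0081]
-0.035 195 y [-0.0085  0.0088] z med/min/max [-0.0099 -0.0107 -0.0078]
-0.025 171 y [-0.0079  0.0081] z med/min/max [-0.0106 -0.0114 -0.0087]
-0.015 149 y [-0.0078  0.008 ] z med/min/max [-0.0113 -0.0121 -0.0095]
-0.005 135 y [-0.0075  0.0082] z med/min/max [-0.012  -0.0129 -0.0096]
0.005 116 y [-0.0078  0.008 ] z med/min/max [-0.0127 -0.0136 -0.0107]
0.015 93 y [-0.0079  0.0081] z med/min/max [-0.0135 -0.014  -0.0102]
0.025 31 y [-0.004   0.0049] z med/min/max [-0.0129 -0.0135 -0.0114]
0.035 67 y [-0.0057  0.0066] z med/min/max [-0.0131 -0.0143 -0.0099]
0.045 61 y [-0.0059  0.0069] z med/min/max [-0.0137 -0.0148 -0.0099]
0.055 58 y [-0.0061  0.0072] z med/min/max [-0.0143 -0.0156 -0.0097]
(384, 512, 3)
old w2 (relative to camera), same transform
-0.055 888 y [-0.009   0.0089] z med/min/max [-0.0031 -0.0095  0.0075]
-0.045 322 y [-0.009   0.0089] z med/min/max [-0.0082 -0.0093  0.008 ]
-0.035 172 y [-0.0086  0.0088] z med/min/max [-0.0085 -0.0091 -0.0068]
-0.025 144 y [-0.0078  0.008 ] z med/min/max [-0.0085 -0.009  -0.0064]
-0.015 127 y [-0.0078  0.008 ] z med/min/max [-0.0084 -0.0091 -0.0067]
-0.005 105 y [-0.0075  0.0081] z med/min/max [-0.0085 -0.0088 -0.0069]
0.005 98 y [-0.0077  0.008 ] z med/min/max [-0.0085 -0.009  -0.0069]
0.015 84 y [-0.008   0.0081] z med/min/max [-0.0086 -0.0091 -0.0049]
0.025 24 y [-0.0068  0.0042] z med/min/max [-0.0071 -0.0078 -0.0062]
0.035 53 y [-0.0057  0.0067] z med/min/max [-0.0067 -0.0078 -0.0033]
0.045 53 y [-0.006   0.0069] z med/min/max [-0.0067 -0.0077 -0.0025]
0.055 44 y [-0.0062  0.0071] z med/min/max [-0.0066 -0.0076 -0.0021]
0.065 10 y [-0.0053  0.0073] z med/min/max [-0.0066 -0.0074 -0.0015]
t 30.6 pos [0.5097 0.0558 0.163 ] F [ 0.6 -0.4 -1.6] w 0.166
shift tool units [ 0.323  2.33  -1.274]
turn units [-0.058 -0.007  0.012]
```

The drift leans 4.1° in the jaws (tip toward -z of the tool). I'll turn the tool -0.82 units about y to stand it upright, then go above the hole.

```bash
python3 -m jog '[[1,0,0.4,-0.2,0,-0.82,0],[1,0,0.5,-0.3,0,0,0],[1,0,0.5,-0.2,0,0,0],[1,0,0.5,-0.25,0,0,0],[1,0,0.3,-0.2,0,0,0]]';python3 -m jog '[[1,0,0,0,0,0,0],[1,0,0,0,0,0,0],[1,0,0,0,0,0,0],[1,0,0,0,0,0,0],[1,0,0,0,0,0,0]]'
cat > tip.py <<'E'
from h import *
s=monitor.sense();t=s['position']
c=cams.get_calibration('wrist');p,d=cams.camera('wrist');P=cloud(c,d)
np.savez('wl.npz',p=p,d=d)
cv2.imwrite('pics/wl%d.png'%int(s['clock']*100),cv2.resize(p[:,:,::-1],None,fx=1.5,fy=1.5))
M=down(79.4).as_matrix(); q=(P-t)@M
m=(np.abs(q[...,1])<.009)&(np.abs(q[...,2])<.022)&(q[...,0]>-.04)&(q[...,0]<.07); q=q[m]
for a in np.arange(-.04,.065,.02):
    w=q[(q[:,0]>a)&(q[:,0]<a+.02)]
    if len(w)>8: print(round(a+.01,3),len(w),'y mid',np.round([w[:,1].min(),w[:,1].max()],4),'zmed',np.round(np.median(w[:,2]),4))
z=P[...,2];w=P[(z>.040)&(z<.05)&(np.hypot(P[...,0]-.477,P[...,1]-.158)<.055)]
print('stand',len(w),cv2.minAreaRect((w[:,:2]*1000).astype(np.float32)))
rel([.4800,.1564,.125],down(79.4)*R.from_rotvec([0,np.radians(-4.1),0]))
E
python3 tip.py
```

```text
clock: 31.02
position: [0.481, 0.1525, 0.1607]
eef_rot: [0.729, 0.065, 0.678, -0.069]
ft_force: [-0.5, -0.1, -0.7]
grip_width: 0.162
clock: 31.43
position: [0.4816, 0.1513, 0.1607]
eef_rot: [0.729, 0.065, 0.678, -0.07]
ft_force: [-0.3, -0.5, -1.1]
grip_width: 0.162
-0.03 350 y mid [-0.0089  0.0088] zmed -0.0122
-0.01 275 y mid [-0.0077  0.0083] zmed -0.012
0.01 213 y mid [-0.0079  0.0081] zmed -0.0119
0.03 93 y mid [-0.0056  0.0067] zmed -0.01
0.05 118 y mid [-0.0061  0.0072] zmed -0.0095
stand 3428 ((477.16278076171875, 157.9293670654297), (64.16893768310547, 63.54718017578125), 79.56816864013672)
t 31.48 pos [0.4816 0.1515 0.1607] F [ 0.5 -0.6 -1. ] w 0.165
shift tool units [ 0.887  0.114 -0.125]
turn units [-0.058  0.001  0.006]
```

```bash
python3 -m jog '[[1,0,0.124,-0.12,-0.05,0,0],[1,0.4,0,0,0,0,0],[1,0.48,0,0,0,0,0],[1,0,0,0,0,0,0],[1,0,0,0,0,0,0]]';python3 tip.py; python3 - <<'E'
from h import *
p,d=cams.camera('scene')
cv2.imwrite('pics/s7.png',cv2.resize(p[120:230,150:270,::-1],None,fx=5,fy=5,interpolation=cv2.INTER_CUBIC))
rel([.4802,.1568,.125])
E
ls pics
```

```text
clock: 31.9
position: [0.4789, 0.1577, 0.1246]
eef_rot: [0.728, 0.062, 0.679, -0.068]
ft_force: [0.7, -0.5, -0.6]
grip_width: 0.165
-0.03 348 y mid [-0.009   0.0087] zmed -0.0121
-0.01 279 y mid [-0.0078  0.0082] zmed -0.012
0.01 211 y mid [-0.0079  0.0081] zmed -0.0119
0.03 94 y mid [-0.0057  0.0066] zmed -0.01
0.05 116 y mid [-0.0062  0.0071] zmed -0.0096
stand 3988 ((477.29669189453125, 157.8323974609375), (64.30329132080078, 63.98379898071289), 79.44959259033203)
t 31.95 pos [0.4798 0.1579 0.1256] F [-0.1 -0.4 -1.7] w 0.169
shift tool units [ 0.016 -0.036  0.01 ]
turn units [ 0.009 -0.002  0.001]
t 32.0 pos [0.4804 0.158  0.1261] F [ 0.1 -1.1 -1.3] w 0.16
shift tool units [ 0.028 -0.03  -0.002]
both.png
s3.png
s4.png
s5.png
s7.png
scene0.png
scene6.png
scenec.png
top0.png
top6.png
topc.png
w1.png
w2.png
w3.png
wl3143.png
wl3190.png
wrist6.png
```

View pics/s7.png

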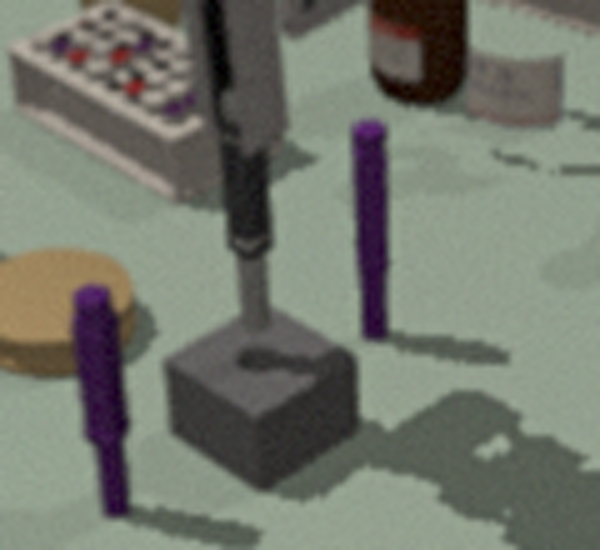

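The drift is upright with its tip over the hole at (255,355) in the crop. I lower it in steps, watching the force.

```bash
python3 -m jog '[[1,0.2,-0.025,-0.014,0,0,0],[1,0.25,0,-0.018,0,0,0],[1,0.1,0,-0.007,0,0,0],[1,0,0,0,0,0,0],[1,0,0,0,0,0,0]]';python3 -m jog '[[1,0.1,0,-0.007,0,0,0],[1,0.1,0,-0.007,0,0,0],[1,0,0,0,0,0,0],[1,0,0,0,0,0,0],[1,0,0,0,0,0,0]]';python3 - <<'E'
from h import *
rel([.4802,.1568,.074],down(79.4)*R.from_rotvec([0,np.radians(-4.1),0]))
E
```

```text
clock: 32.42
position: [0.4793, 0.1567, 0.1028]
eef_rot: [0.728, 0.063, 0.679, -0.068]
ft_force: [-0.1, 0.1, -0.7]
grip_width: 0.168
clock: 32.83
position: [0.4798, 0.1567, 0.0953]
eef_rot: [0.729, 0.063, 0.678, -0.067]
ft_force: [-0.2, -0.2, -1.4]
grip_width: 0.165
t 32.83 pos [0.4798 0.1567 0.0953] F [-0.2 -0.2 -1.4] w 0.165
shift tool units [ 0.531  0.003 -0.028]
turn units [0.009 0.001 0.002]
```

In the hole (tip z about 0.033), with no side force.

```bash
python3 -m jog '[[1,0.2,0,-0.014,0,0,0],[1,0.2,0,-0.014,0,0,0],[1,0.1,0,-0.007,0,0,0],[1,0,0,0,0,0,0],[1,0,0,0,0,0,0]]';python3 -m jog '[[1,0.02,0,-0.002,0,0,0],[1,0.02,0,0,0,0,0],[1,0,0,0,0,0,0],[1,0,0,0,0,0,0],[1,0,0,0,0,0,0]]'
```

```text
clock: 33.25
position: [0.4793, 0.1566, 0.0745]
eef_rot: [0.728, 0.062, 0.679, -0.068]
ft_force: [0.1, 1.3, -1.1]
grip_width: 0.17
clock: 33.67
position: [0.4799, 0.1567, 0.0738]
eef_rot: [0.729, 0.063, 0.678, -0.067]
ft_force: [0.0, -0.7, -0.2]
grip_width: 0.165
```

```bash
python3 -m jog '[[1,0.025,0,-0.002,0,0,0],[1,0.0,0,0,0,0,0],[1,0,0,0,0,0,0],[1,0,0,0,0,0,0],[1,0,0,0,0,0,0]]';python3 -m jog '[[1,0.02,0,0,0,0,0],[1,0,0,0,0,0,0],[1,0,0,0,0,0,0],[1,0,0,0,0,0,0],[1,0,0,0,0,0,0]]'
```

```text
clock: 34.08
position: [0.4798, 0.1567, 0.0726]
eef_rot: [0.729, 0.063, 0.678, -0.067]
ft_force: [0.4, -0.3, -1.4]
grip_width: 0.161
clock: 34.5
position: [0.4801, 0.1567, 0.0721]
eef_rot: [0.729, 0.063, 0.678, -0.067]
ft_force: [-0.3, -0.1, 2.6]
grip_width: 0.165
```

```bash
python3 -m jog '[[0.6,0,0,0,0,0,0],[0.4,0,0,0,0,0,0],[0.2,0,0,0,0,0,0],[0,0,0,0,0,0,0],[-0.2,0,0,0,0,0,0]]' 5;python3 -m jog '[[-0.4,0,0,0,0,0,0],[-0.6,0,0,0,0,0,0],[-0.6,0,0,0,0,0,0],[-0.6,0,0,0,0,0,0],[-0.6,0,0,0,0,0,0]]';python3 -m jog '[[-0.6,0,0,0,0,0,0],[-0.6,0,0,0,0,0,0],[-0.6,0,0,0,0,0,0],[-0.6,0,0,0,0,0,0],[-0.6,0,0,0,0,0,0]]'
python3 - <<'E'
from h import *
p,d=cams.camera('scene')
cv2.imwrite('pics/s8.png',cv2.resize(p[120:230,150:270,::-1],None,fx=5,fy=5,interpolation=cv2.INTER_CUBIC))
E
python3 tip.py
```

```text
clock: 34.92
position: [0.4797, 0.1567, 0.0717]
eef_rot: [0.729, 0.063, 0.679, -0.067]
ft_force: [0.1, 0.8, -0.1]
grip_width: 0.45
clock: 35.33
position: [0.4798, 0.1567, 0.0718]
eef_rot: [0.729, 0.063, 0.678, -0.067]
ft_force: [-0.7, -0.3, -0.1]
grip_width: 0.787
clock: 35.75
position: [0.4798, 0.1567, 0.0717]
eef_rot: [0.729, 0.063, 0.678, -0.067]
ft_force: [0.2, 0.4, -0.3]
grip_width: 0.804
-0.03 367 y mid [-0.0073  0.0086] zmed -0.011
-0.01 288 y mid [-0.0073  0.0086] zmed -0.011
0.01 220 y mid [-0.0072  0.0088] zmed -0.0111
0.03 422 y mid [-0.009   0.0087] zmed -0.0153
0.05 17 y mid [-0.009   0.0089] zmed -0.0006
0.07 10 y mid [-0.008  0.009] zmed 0.002
stand 5698 ((476.66156005859375, 157.94305419921875), (64.21842956542969, 64.35469055175781), 79.58358001708984)
t 35.85 pos [0.4798 0.1567 0.0718] F [-0.6  0.4 -0.8] w 0.801
shift tool units [-1.327 -0.007  0.101]
turn units [0.009 0.    0.002]
```

View pics/s8.png

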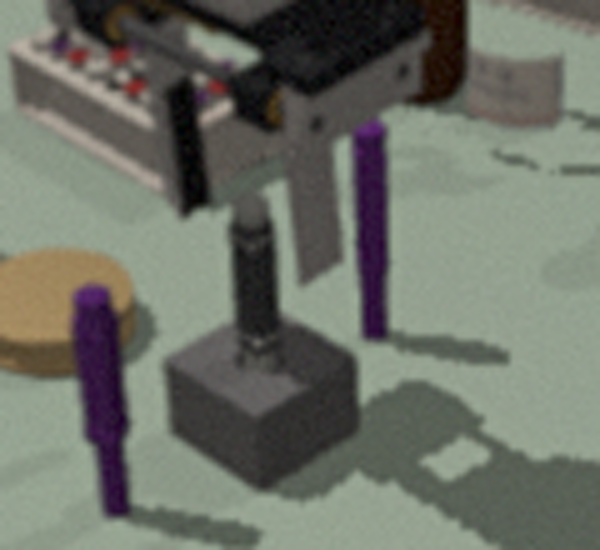

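The drift stands upright, released, with both fingers clear. Retracting straight up.

```bash
python3 -m jog '[[-0.6,-0.3,0,0.022,0,0,0],[-0.6,-0.6,0,0.043,0,0,0],[-0.6,-0.8,0,0.058,0,0,0],[-0.6,-0.8,0,0.058,0,0,0],[-0.6,-0.8,0,0.058,0,0,0]]';python3 -m jog '[[-0.6,-0.6,0,0,0,0,0],[-0.6,0,0,0,0,0,0],[-0.6,0,0,0,0,0,0],[-0.6,0,0,0,0,0,0],[-0.6,0,0,0,0,0,0]]'
python3 - <<'E'
from h import *
for n in ('wrist','top','scene'):
    c=cams.get_calibration(n);p,d=cams.camera(n)
    cv2.imwrite(f'pics/{n}9.png',cv2.resize(p[:,:,::-1],None,fx=1.5,fy=1.5))
    P=cloud(c,d);z=P[...,2]
    r=np.hypot(P[...,0]-.5122,P[...,1]+.1477)
    q=P[(r<.030)&(r>.022)&(z>.05)&(z<.066)]
    if len(q)>50:
        k=np.linalg.lstsq(np.c_[q[:,:2]-[.5122,-.1477],np.ones(len(q))],q[:,2],rcond=None)[0]
        print(n,'rim z',k[2].round(4),'tilt',np.degrees(np.hypot(k[0],k[1])).round(2))
    for lo,hi in((.06,.09),(.09,.115),(.12,.135)):
        q=P[(z>lo)&(z<hi)&(np.hypot(P[...,0]-.477,P[...,1]-.158)<.025)]
        if len(q)>8: print(n,lo,len(q),cv2.minAreaRect((q[:,:2]*1000).astype(np.float32))[:2],q[:,2].max().round(4))
E
```

```text
clock: 36.27
position: [0.4795, 0.1566, 0.2054]
eef_rot: [0.729, 0.063, 0.679, -0.067]
ft_force: [0.7, -0.6, -0.3]
grip_width: 0.797
clock: 36.68
position: [0.477, 0.1568, 0.2262]
eef_rot: [0.728, 0.062, 0.68, -0.068]
ft_force: [-0.1, 0.2, 0.5]
grip_width: 0.801
wrist rim z 0.0541 tilt 0.32
wrist 0.06 87 ((469.7200622558594, 159.11952209472656), (15.99621868133545, 2.6175384521484375)) 0.0895
wrist 0.09 105 ((476.100341796875, 157.921875), (16.792627334594727, 15.582802772521973)) 0.1149
wrist 0.12 279 ((476.04473876953125, 157.85879516601562), (16.067495346069336, 15.753790855407715)) 0.1331
top rim z 0.0546 tilt 0.46
top 0.06 23 ((470.70709228515625, 155.82530212402344), (7.587054252624512, 17.16766357421875)) 0.089
top 0.09 15 ((469.39630126953125, 157.1407012939453), (4.712392330169678, 14.620926856994629)) 0.112
scene rim z 0.0549 tilt 0.19
scene 0.06 97 ((471.6072692871094, 154.70509338378906), (14.562938690185547, 21.315523147583008)) 0.09
scene 0.09 86 ((471.2740478515625, 153.3477325439453), (13.890546798706055, 22.261079788208008)) 0.1149
scene 0.12 61 ((474.63885498046875, 156.43174743652344), (18.62588882446289, 16.495832443237305)) 0.1343
```

View pics/scene9.png

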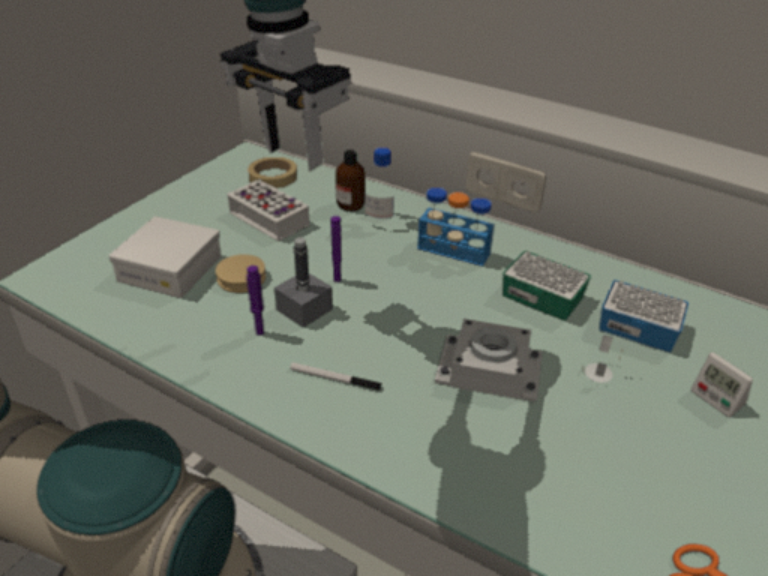

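The drift stands in its stand at (302,265) with its top at z ≈ 0.133. The cup sits square in the housing at (495,345), everything else is where it was, and the gripper is clear. Handing in.

```bash
python3 -c "
from cell import job_done
print(job_done())"
```

```text
the job is handed in; nothing more can be done
None
```

The cup is driven home, the drift is back upright in its stand, and I handed the job in at about 37 s. No verdict was reported.

- **Driving the cup:** I worked round four points on the rim in steps of about 1 mm. All four sides stopped firmly at the same height. I then pressed each side in turn, and the wrist force at the four points peaked at 18.9 to 24.1 N. Unloaded it reads about -1.5 N because of the drift's weight, so contact forces were slightly higher. The lowest point still came to about 20.5 N, and no reading came near 40 N.
- **Cup position:** In the last check all three cameras put the rim at z = 0.054–0.055 m, so the lower face is about 28.5 mm above the worktop. They showed a tilt of 0.2 to 0.5°. During the drive I estimated the largest lean at about 3° from the rim heights I felt.
- **Drift leaned in the jaws:** It tilted by about 4° in the grip during pressing. I turned the tool to bring it upright before putting it back.
- **Drift position:** The wrist camera shows it upright within about 1 mm of the hole's centre, with its top at z = 0.133 m, so the tip is on the floor of the hole. The top and scene cameras saw only part of the drift, so they do not confirm its position that closely.
- **Everything else:** The bystanders look unmoved and the gripper was clear of everything. I checked the bystanders by eye in the final picture and did not measure them.

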